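Start the key-cutting machine from its console

TASK

Start the key-cutting machine by pressing its console controls with the fingertips, in this order: press the raised end of the yellow rocker down until it lies level, then push the black ribbed knob down as far as it goes, then press the green button all the way in and let it spring back. Only press: never pull the knob up, do not press the red button, and leave the loose things on the bench where they are. At the end the rocker and the knob stay down.

Things in the scene. Friction and masses are not known exactly. Their poses are not given: they have to be found in the camera images.
- machine: Grey key-cutting machine, fixed. Origin: at bench height under the centre of its console, a 130 (x) x 330 (y) mm block with a steel deck 100 mm up. x points away from the robot, to the carriage (143 mm high, from 80 mm behind the origin) and motor (180 mm high, from 190 mm behind). Four controls stand on the deck in a row along y, about 75 mm apart, in any order, within 0.1 rad of the machine's yaw.
- rocker_press (a point): Point to press on the yellow rocker: white dot on the top of its raised half, 20 mm from the hinge towards the robot. The rocker is 60 mm long (along x of the machine) and 32 mm wide, in a black mount. The point moves with it: about 27 mm above the deck when off, 21 mm when fully down, where this half lies level, 3 mm above the mount's cheeks.
- rocker (a joint): Tilt of the yellow rocker, rad: 0 = off (half nearest the robot raised), 0.30 = on, at its stop (that half level). About 5 N at the marked point moves it; it stays where it is left.
- knob_top (a point): Centre of the flat top of the black ribbed knob (36 mm diameter, 24 mm high, on a steel post). Its top is 44 mm above the deck at joint value 0, 32 mm above when fully down.
- knob (a joint): How far the black knob is pushed down, m: starts near 0, 0.012 = fully down at its stop, negative = pulled up. It slides straight down, takes about 5 N and stays where it is left.
- green_top (a point): Centre of the top of the green start button (28 mm diameter, in a 42 mm round housing 10 mm high). Top 20 mm above the deck when out, 14 mm when fully in.
- green (a joint): How far the green button is pressed, m: 0 = out, 0.006 = fully in. A spring returns it; fully down takes about 5 N.
- red_top (a point): Centre of the top of the red stop button, the same size as the green one. Not to be pressed.
- red (a joint): How far the red button is pressed, m: 0 = out, 0.006 = fully in. A spring returns it; fully down takes about 5 N.
- jar: Glass jar, 76 mm diameter, with a tin funnel (104 mm diameter) fixed in its mouth, 156 mm high overall; loose. Origin: centre of its underside.
- keys: Loose cluster of four brass suitcase keys fanned on a ring, about 70 mm across, 6 mm high. Origin: centre of the ring, on the bench.
- bolt: Loose copper door bolt, 130 mm long along its x, 35 mm high. Origin: centre of its underside.
- pull: Loose white porcelain drawer pull standing on its foot, 38 mm diameter, 37 mm high. Origin: centre of its underside.
- padlock: Loose brass padlock standing upright, 44 mm wide, 69 mm high with its shackle. Origin: centre of its underside.
- tin: Loose open yellow tin of key blanks, 120 x 90 x 40 mm. Origin: centre of its underside.
- driver: Loose screwdriver lying on the bench, 170 mm long along its x, handle to -x. Origin: about its middle, at bench height.

How it is judged:
By the outcome, as a careful person would: the job done as asked, in the order asked, and still so for the second after the job is handed in, with the robot touching nothing.
It also fails if it takes over 38 s, if anything falls off the work surface, if the arm or the gripper's body presses on something with over 40 N, if the wrist force passes 120 N, or if a joint passes its speed limit or range.

ROBOT

A 6-joint arm with a two-finger parallel gripper is mounted at the origin on the work surface. World frame = base frame: x ahead of the robot, y to its left, z up, the work surface at z = 0. Lengths are in m, angles in degrees, forces in N, time in s.
With the tool pointing down it reaches from about 0.3 to 0.85 m from the base axis. Payload 5.4 kg.
Tool frame: the origin (TCP) lies at the very end of the fingers, on their centre line; the grasp point (between the pads) lies 19 mm behind it; z points along the fingers, y is the direction in which the jaws open and shut (so a half turn about z gives the same grasp; the last joint's range is limited). The gripper opens to 85 mm and grips with 20 to 120 N. Pads are 22 mm wide; open, the fingers measure 114 mm over their backs; the gripper's body (76 mm by 85 mm) begins 54 mm behind the grasp point. The pads swing forward as they close: fully open they stand 13 mm farther back than shut.
Start: joints at [58.493, 9.076, 91.501, -0, 79.423, -12.038], TCP at [0.192, 0.542, 0.231] pointing down, gripper open.
Joint ranges: [-166.64, 166.64], [-54.1, 131.32], [10.49, 154.53], [-73.88, 253.88], [9.74, 151.15], [-171.62, 171.62]. Speed limits (degrees/s): [147.25, 147.25, 180, 180, 180, 180].

INTERFACE

Orientations are given as a 3x3 rotation matrix whose columns are the frame's x, y, z axes.
In Python, from rig import arm gives the robot as it stands.
- The arm moves only by the tool play_rows, never from a script. Its argument "targets" is a list of rows, each an object of numbers: "tx", "ty", "tz": the shift along the world's x, y, z in cm; "twist": the turn about the world's z in rad; "fingers": the opening, from 0 (shut) to 1 (fully open). A call has exactly 8 rows; each row shifts and turns the pose as measured when the row begins; what a row does not reach is not made up. A row lasts 1/10 s, in which the tool goes at most 50 mm and 8.59 degrees, less where a joint would pass 70% of its speed; a pose out of reach is approached as far as the arm can. A call is refused whole if a number of a shift passes 5 or a number of a turn 0.15, either way. A call with a gripper value outside its range is refused whole. The fingers move at their own pace and stop on an object; "newtons" is the grip in N (left out, the last holds). Time passes only in rows, so rows that do not move let the fingers close, or fill a call up. It gives the time, the measured TCP pose, the force and the opening at its end, in the units of the state.
- arm.get_state(): the state, without advancing time (a new reading comes with each control period).
- arm.read_camera(name): name is "scene" or "top" or "wrist"; returns (picture, depth): 480x640x3 uint8, red, green, blue; 480x640 float32, m along the optical axis (not along the pixel's ray), 0 where there is no reading.
- arm.calibration(name): a dict with "mtx" (3x3 intrinsics, pixels), "k1" (the pictures are not rectified: a ray, as slopes to the right and down, at radius r is drawn at 1 + k1 r^2 times it, then the intrinsics apply), "origin" and "attitude" of the camera in the world; the wrist camera has in their place "hand_eye" (4x4, takes a point from camera to tool coordinates, whose origin is the TCP and whose axes are the flange's). Camera axes: x right, y up, looking along -z (the intrinsics and any distortion apply to the point x, -y, -z); pixel columns grow to the right and rows downward; lengths in m; the calibration is good to about 2 mm. A picture is of the moment at which its call begins: read the wrist's pose just before it. calibration takes no time and is no camera call.
- arm.hand_in(): hands the job in, once; it reports no verdict.
The state is a dict: "time": time; "qpos": joint angles; "joint_velocities": joint speeds; "effort": joint torques, N m; "tool_pos": TCP position; "tcp_rot": TCP orientation; "contact_force": force on the tool from outside, world axes, zero at the start; "wrist_torque": the same for the moment, N m; "grip_width": opening from 0.0 (shut) to 1.0 (fully open).
Only numpy, scipy, OpenCV 4.12 (cv2) and the standard library are available. Lean on these libraries where they do the work, as an engineer would, in place of code of your own. Each camera call takes 0.05 s, during which the arm holds its last target. There are 200 camera calls.

## Working session

There is one attempt and no reset: what is moved stays moved. The work goes in short steps, Python scripts to look and compute and a tool call to move; the robot and the scene stay as the last step left them, time stands still between calls to the robot, and variables do not carry over. Pictures are saved under pics/ and viewed, about 8 in all and at most 12, crops included, and the job is handed in when it is done.

Besides the shell and the picture viewer there is one more tool, called after "Request:" by a JSON object that holds its "api" and its "payload". play_rows: Moves the arm, as the interface text tells. Its arguments: {"type":"object","properties":{"targets":{"type":"array","items":{"type":"object","properties":{"tx":{"type":"number"},"ty":{"type":"number"},"tz":{"type":"number"},"twist":{"type":"number"},"fingers":{"type":"number"}}}},"newtons":{"type":"number"}},"required":["targets"]}

```bash
ls; mkdir -p pics; cat > h.py <<'E'
import numpy as np, cv2
from rig import arm
def cam(name):
    s=arm.get_state(); c=arm.calibration(name); im,d=arm.read_camera(name)
    if name=="wrist":
        T=np.eye(4);T[:3,:3]=np.array(s["tcp_rot"]);T[:3,3]=s["tool_pos"]
        W=T@np.array(c["hand_eye"]);R,o=W[:3,:3],W[:3,3]
    else: R,o=np.array(c["attitude"]),np.array(c["origin"])
    return im,d,(np.array(c["mtx"]),c["k1"],R,o)
def ray(C,u,v):
    K,k1,R,o=C
    a=np.linalg.solve(K,[u,v,1.]); xd=a[:2]; x=xd.copy()
    for _ in range(20): x=xd/(1+k1*(x@x))
    return R@np.array([x[0],-x[1],-1.])
def onplane(C,u,v,z):
    r=ray(C,u,v); return C[3]+r*(z-C[3][2])/r[2]
def pt(C,d,u,v):
    return C[3]+ray(C,u,v)*float(np.median(d[int(v)-1:int(v)+2,int(u)-1:int(u)+2]))
def save(n,im): cv2.imwrite("pics/"+n,cv2.cvtColor(im,cv2.COLOR_RGB2BGR))
E
python3 - <<'E'
from h import *
for n in("top","scene"):
    im,d,C=cam(n); save(n+"1.png",im); np.savez(n+"1.npz",im=im,d=d)
    print(n,C)
print(arm.get_state())
E
```

```text
pics
top (array([[492.83514466,   0.        , 319.22439375],
       [  0.        , 492.83514466, 239.12838362],
       [  0.        ,   0.        ,   1.        ]]), -0.07359837347476628, array([[ 0.02817656,  0.9920188 , -0.12290155],
       [-0.99930331,  0.02494409, -0.02776141],
       [-0.02447418,  0.12359815,  0.9920305 ]]), array([4.34374060e-01, 1.91348430e-04, 9.44036569e-01]))
scene (array([[542.45653548,   0.        , 317.33887517],
       [  0.        , 542.45653548, 244.59705353],
       [  0.        ,   0.        ,   1.        ]]), -0.03691772297019361, array([[-0.53030476, -0.5549474 ,  0.64094481],
       [ 0.84750997, -0.32698556,  0.41809962],
       [-0.0224436 ,  0.76492733,  0.64372545]]), array([1.31605882, 0.51565112, 0.89358023]))
{'time': 0.1, 'qpos': array([ 5.84925486e+01,  9.10997757e+00,  9.15655115e+01,  1.14974295e-03,
        7.94240280e+01, -1.20378896e+01]), 'joint_velocities': array([ 0.00517952,  0.04027221, -0.10908443,  0.07964024, -0.02485119,
        0.0321447 ]), 'effort': array([-1.96447841e-04, -3.96990895e+01, -3.32336962e+01, -3.13467544e-04,
        4.17773961e-03,  4.49306708e-05]), 'tool_pos': array([0.19137248, 0.54163751, 0.23040133]), 'tcp_rot': array([[-9.42817282e-01,  3.33308743e-01, -9.24537753e-04],
       [ 3.33309806e-01,  9.42816212e-01, -1.47052312e-03],
       [ 3.81530969e-04, -1.69459211e-03, -9.99998491e-01]]), 'contact_force': array([ 0.21946659, -0.12095983,  0.52162065]), 'wrist_torque': array([0.00219121, 0.00012478, 0.00974696]), 'grip_width': 1.0030375306158639}
```

View pics/top1.png

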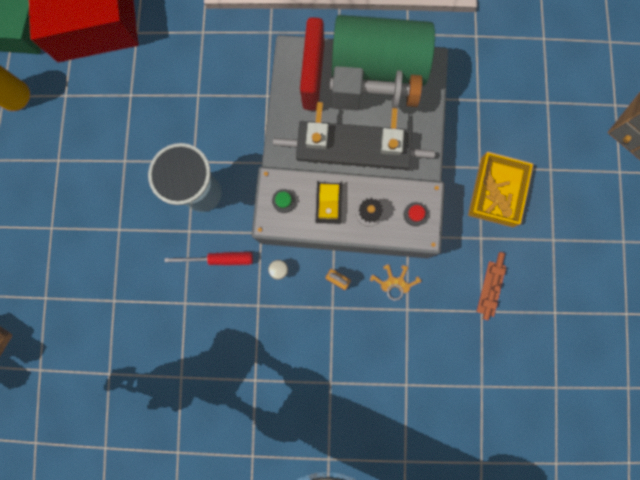

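View pics/scene1.png

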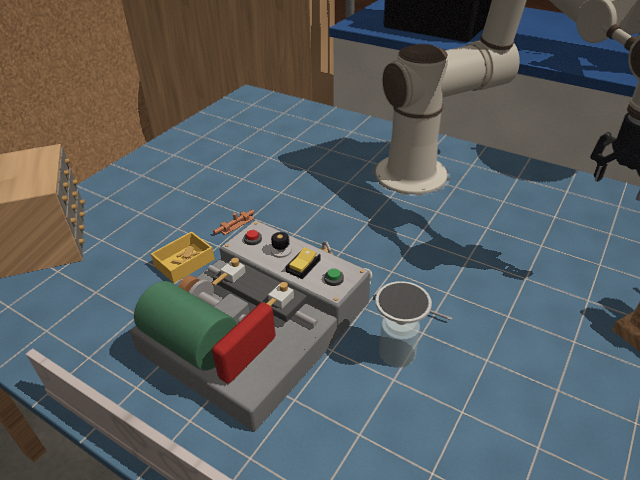

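The top view shows the row on the deck: green (283,200), rocker (328,202) with its white dot near (328,211), knob (371,209), red (416,213). The jar is at (180,175), left of the machine, and the arm starts on the far left. The scene view agrees on the order.

```bash
python3 - <<'E'
from h import *
def C(n):
    c=arm.calibration(n); return (np.array(c["mtx"]),c["k1"],np.array(c["attitude"]),np.array(c["origin"]))
def blob(m,near):
    n,l,s,c=cv2.connectedComponentsWithStats(m.astype(np.uint8))
    i=min((i for i in range(1,n) if s[i,4]>=4),key=lambda i:np.hypot(*(c[i]-near)));return c[i],s[i,4]
seeds={"top":dict(green=(283,200),dot=(328,211),knob=(371,209),red=(416,213),yel=(328,202)),
"scene":dict(green=(334,275),dot=(308,253),knob=(280,240),red=(253,236),yel=(303,262))}
Z=dict(green=.12,dot=.127,knob=.144,red=.12,yel=.12)
for n in seeds:
    f=np.load(n+"1.npz");im,d=f["im"],f["d"];h=cv2.cvtColor(im,cv2.COLOR_RGB2HSV);H,S,V=[h[...,i].astype(int) for i in range(3)]
    M=dict(green=(H>50)&(H<90)&(S>130),red=((H<8)|(H>172))&(S>150),yel=(H>20)&(H<35)&(S>150),knob=(V<55),dot=(S<120)&(V>150))
    for k,s in seeds[n].items():
        p,a=blob(M[k],s);c=C(n);print(n,k,p.round(1),a,"plane",onplane(c,*p,Z[k]).round(4),"depth",pt(c,d,*p).round(4))
    if n=="top":
        c=C(n)
        for u,v in((262,170),(443,175),(255,240),(440,253)):print((u,v),onplane(c,u,v,.1).round(3))
        print("jar",onplane(c,180,173,.156))
        im2=cv2.resize(im[150:260,230:460],None,fx=3.4,fy=3.4,interpolation=cv2.INTER_CUBIC);save("crop.png",im2)
E
```

```text
top green [282.8 199.2] 181 plane [0.6036 0.0874 0.12  ] depth [0.6035 0.0873 0.1203]
top dot [328.  210.5] 16 plane [0.5845 0.0097 0.127 ] depth [0.5846 0.0097 0.1266]
top knob [378.2 209.5] 4 plane [ 0.5851 -0.0732  0.144 ] depth [ 0.5853 -0.0733  0.1429]
top red [416.5 212.6] 207 plane [ 0.5859 -0.1402  0.12  ] depth [ 0.5858 -0.1401  0.1203]
top yel [328.4 200.6] 696 plane [0.6029 0.0095 0.12  ] depth [0.6027 0.0094 0.121 ]
(262, 170) [0.659 0.128 0.1  ]
(443, 175) [ 0.658 -0.19   0.1  ]
(255, 240) [0.535 0.135 0.1  ]
(440, 253) [ 0.52  -0.184  0.1  ]
jar [0.63698322 0.2569491  0.156     ]
scene green [333.5 275. ] 77 plane [0.6119 0.094  0.12  ] depth [0.6103 0.093  0.1182]
scene dot [307.2 251.9] 12 plane [0.5848 0.0118 0.127 ] depth [0.5829 0.0106 0.1251]
scene knob [279.8 241.2] 221 plane [ 0.6014 -0.0473  0.144 ] depth [ 0.5978 -0.0501  0.1402]
scene red [251.9 234.6] 102 plane [ 0.5916 -0.1338  0.12  ] depth [ 0.5895 -0.1356  0.1178]
scene yel [303.3 259.1] 181 plane [0.6023 0.013  0.12  ] depth [0.6014 0.0124 0.1191]
```

View pics/crop.png

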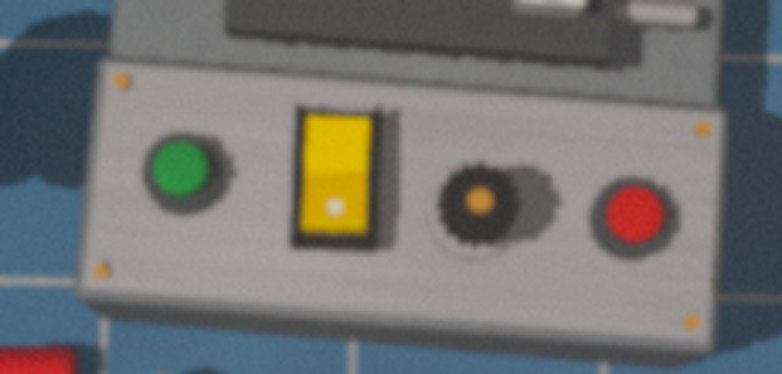

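Request:
{"api": "play_rows", "payload": {"targets": [{"tx": 2.8, "ty": -3.8, "tz": 0.3, "twist": 0.13, "fingers": 0}, {"tx": 2.8, "ty": -3.8, "tz": 0.3, "twist": 0.13, "fingers": 0}, {"tx": 2.8, "ty": -3.8, "fingers": 0}, {"tx": 2.8, "ty": -3.8, "fingers": 0}, {"tx": 2.8, "ty": -3.8, "fingers": 0}, {"tx": 2.8, "ty": -3.8, "fingers": 0}, {"tx": 2.8, "ty": -3.8, "fingers": 0}, {"tx": 2.8, "ty": -3.8, "fingers": 0}]}}

```text
invalid input at $.targets[2]: expected keys tx, ty, tz, twist, fingers
```

Request:
{"api": "play_rows", "payload": {"targets": [{"tx": 2.8, "ty": -3.8, "tz": 0.3, "twist": 0.13, "fingers": 0}, {"tx": 2.8, "ty": -3.8, "tz": 0.3, "twist": 0.13, "fingers": 0}, {"tx": 2.8, "ty": -3.8, "tz": 0, "twist": 0, "fingers": 0}, {"tx": 2.8, "ty": -3.8, "tz": 0, "twist": 0, "fingers": 0}, {"tx": 2.8, "ty": -3.8, "tz": 0, "twist": 0, "fingers": 0}, {"tx": 2.8, "ty": -3.8, "tz": 0, "twist": 0, "fingers": 0}, {"tx": 2.8, "ty": -3.8, "tz": 0, "twist": 0, "fingers": 0}, {"tx": 2.8, "ty": -3.8, "tz": 0, "twist": 0, "fingers": 0}]}}

```text
time: 0.9
tool_pos: [0.4157, 0.2284, 0.2328]
tcp_rot: [[-0.998, 0.057, -0.005], [0.058, 0.998, -0.004], [0.004, -0.004, -1.0]]
contact_force: [0.9, 0.8, 0.8]
grip_width: 0.003
```

Request:
{"api": "play_rows", "payload": {"targets": [{"tx": 2.6, "ty": -3.6, "tz": 0, "twist": 0, "fingers": 0}, {"tx": 2.6, "ty": -3.6, "tz": 0, "twist": 0, "fingers": 0}, {"tx": 2.6, "ty": -3.6, "tz": 0, "twist": 0, "fingers": 0}, {"tx": 2.6, "ty": -3.6, "tz": 0, "twist": 0, "fingers": 0}, {"tx": 2.6, "ty": -3.6, "tz": 0, "twist": 0, "fingers": 0}, {"tx": 2.4, "ty": -3.4, "tz": 0, "twist": 0, "fingers": 0}, {"tx": 0, "ty": 0, "tz": 0, "twist": 0, "fingers": 0}, {"tx": 0, "ty": 0, "tz": 0, "twist": 0, "fingers": 0}]}}

```text
time: 1.7
tool_pos: [0.5746, -0.0014, 0.2289]
tcp_rot: [[-0.998, 0.066, -0.009], [0.066, 0.998, -0.003], [0.009, -0.004, -1.0]]
contact_force: [-0.5, -0.1, -0.4]
grip_width: 0.001
```

```bash
python3 - <<'E'
from h import *
im,d,C=cam("wrist"); save("w1.png",im); np.savez("w1.npz",im=im,d=d,K=C[0],k1=C[1],R=C[2],o=C[3])
print(C[3],C[2]); s=arm.get_state(); print(s["tool_pos"],s["contact_force"])
E
```

```text
[0.50717991 0.0036109  0.37160478] [[ 0.06535886 -0.96152672 -0.26682315]
 [ 0.99785567  0.0620391   0.02086194]
 [-0.00350584 -0.2676145   0.96351969]]
[ 0.57444125 -0.00128576  0.22893241] [-0.48896742 -0.25104151 -0.50208546]
```

View pics/w1.png

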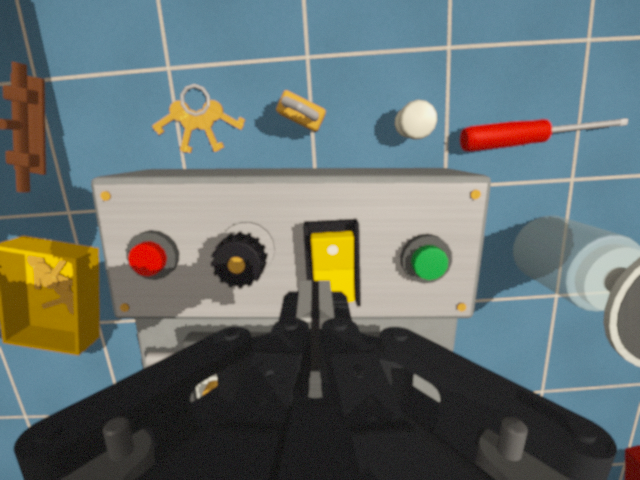

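The wrist view shows the dot at (333,251), the knob's brass centre at (236,265), green at (431,262) and red at (147,259). The shut fingertips are near (315,290).

```bash
python3 - <<'E'
from h import *
f=np.load("w1.npz");C=(f["K"],float(f["k1"]),f["R"],f["o"]);h=cv2.cvtColor(f["im"],cv2.COLOR_RGB2HSV);H,S,V=[h[...,i].astype(int) for i in range(3)]
for k,m,s,z in(("dot",(S<120)&(V>150),(333,251),.127),("green",(H>50)&(H<90)&(S>130),(431,262),.12),("red",((H<8)|(H>172))&(S>150),(147,259),.12),("brass",(H>8)&(H<28)&(S>100)&(V>70),(236,265),.144)):
    n,l,st,c=cv2.connectedComponentsWithStats(m.astype(np.uint8));i=min((i for i in range(1,n) if st[i,4]>8),key=lambda i:np.hypot(*(c[i]-s)))
    print(k,c[i].round(1),st[i,4],onplane(C,*c[i],z).round(4),pt(C,f["d"],*c[i]).round(4))
t=arm.calibration("top");T=(np.array(t["mtx"]),t["k1"],np.array(t["attitude"]),np.array(t["origin"]))
print("top knob",onplane(T,371.2,208.8,.144))
E
```

```text
dot [332.2 249.5] 91 [0.5847 0.011  0.127 ] [0.5848 0.011  0.1265]
green [429.2 262.2] 963 [0.6024 0.0873 0.12  ] [0.6026 0.0875 0.1195]
red [147.1 258.3] 1032 [ 0.5849 -0.136   0.12  ] [ 0.585  -0.1362  0.1196]
brass [235.8 264.3] 262 [ 0.586  -0.0593  0.144 ] [ 0.5862 -0.0594  0.1434]
top knob [ 0.58594414 -0.06157997  0.144     ]
```

Request:
{"api": "play_rows", "payload": {"targets": [{"tx": 0.9, "ty": 1.2, "tz": 0, "twist": 0, "fingers": 0}, {"tx": 0, "ty": 0, "tz": -3, "twist": 0, "fingers": 0}, {"tx": 0, "ty": 0, "tz": -3, "twist": 0, "fingers": 0}, {"tx": 0, "ty": 0, "tz": -2, "twist": 0, "fingers": 0}, {"tx": 0, "ty": 0, "tz": 0, "twist": 0, "fingers": 0}, {"tx": 0, "ty": 0, "tz": 0, "twist": 0, "fingers": 0}, {"tx": 0, "ty": 0, "tz": 0, "twist": 0, "fingers": 0}, {"tx": 0, "ty": 0, "tz": 0, "twist": 0, "fingers": 0}]}}

```text
time: 2.55
tool_pos: [0.5851, 0.0235, 0.1514]
tcp_rot: [[-0.999, 0.054, -0.001], [0.054, 0.999, -0.002], [0.001, -0.002, -1.0]]
contact_force: [0.4, -0.2, 0.0]
grip_width: -0.001
```

Request:
{"api": "play_rows", "payload": {"targets": [{"tx": -0.1, "ty": -1.0, "tz": 0, "twist": -0.02, "fingers": 0}, {"tx": 0, "ty": 0, "tz": 0, "twist": 0, "fingers": 0}, {"tx": 0, "ty": 0, "tz": 0, "twist": 0, "fingers": 0}, {"tx": 0, "ty": 0, "tz": 0, "twist": 0, "fingers": 0}, {"tx": 0, "ty": 0, "tz": 0, "twist": 0, "fingers": 0}, {"tx": 0, "ty": 0, "tz": 0, "twist": 0, "fingers": 0}, {"tx": 0, "ty": 0, "tz": 0, "twist": 0, "fingers": 0}, {"tx": 0, "ty": 0, "tz": 0, "twist": 0, "fingers": 0}]}}

```text
time: 3.35
tool_pos: [0.5858, 0.0118, 0.1545]
tcp_rot: [[-0.997, 0.077, 0.004], [0.077, 0.997, -0.003], [-0.004, -0.003, -1.0]]
contact_force: [0.3, 0.5, -0.1]
grip_width: 0.003
```

Request:
{"api": "play_rows", "payload": {"targets": [{"tx": -0.1, "ty": -0.1, "tz": -0.7, "twist": 0, "fingers": 0}, {"tx": 0, "ty": 0, "tz": -0.7, "twist": 0, "fingers": 0}, {"tx": 0, "ty": 0, "tz": -0.5, "twist": 0, "fingers": 0}, {"tx": 0, "ty": 0, "tz": -0.4, "twist": 0, "fingers": 0}, {"tx": 0, "ty": 0, "tz": -0.3, "twist": 0, "fingers": 0}, {"tx": 0, "ty": 0, "tz": -0.3, "twist": 0, "fingers": 0}, {"tx": 0, "ty": 0, "tz": -0.3, "twist": 0, "fingers": 0}, {"tx": 0, "ty": 0, "tz": -0.3, "twist": 0, "fingers": 0}]}}

```text
time: 4.15
tool_pos: [0.5837, 0.0109, 0.1207]
tcp_rot: [[-0.997, 0.076, -0.0], [0.076, 0.997, -0.004], [0.0, -0.004, -1.0]]
contact_force: [-14.0, 1.2, 28.8]
grip_width: 0.0
```

Request:
{"api": "play_rows", "payload": {"targets": [{"tx": 0, "ty": 0, "tz": 1, "twist": 0, "fingers": 0}, {"tx": 0, "ty": 0, "tz": 2.5, "twist": 0, "fingers": 0}, {"tx": 0, "ty": 0, "tz": 2.5, "twist": 0, "fingers": 0}, {"tx": 0, "ty": -2, "tz": 0.5, "twist": 0, "fingers": 0}, {"tx": 0, "ty": -2, "tz": 0, "twist": 0, "fingers": 0}, {"tx": 0, "ty": -1.5, "tz": 0, "twist": 0, "fingers": 0}, {"tx": 0, "ty": -0.5, "tz": 0, "twist": 0, "fingers": 0}, {"tx": 0, "ty": 0, "tz": 0, "twist": 0, "fingers": 0}]}}

```text
time: 4.95
tool_pos: [0.5844, -0.0507, 0.1895]
tcp_rot: [[-0.997, 0.075, 0.003], [0.075, 0.997, -0.004], [-0.003, -0.004, -1.0]]
contact_force: [-0.4, 0.4, 0.1]
grip_width: 0.001
```

```bash
python3 - <<'E'
from h import *
im,d,C=cam("wrist"); save("w2.png",im); np.savez("w2.npz",im=im,d=d,K=C[0],k1=C[1],R=C[2],o=C[3])
s=arm.get_state(); print(s["time"],s["tool_pos"],s["contact_force"],s["joint_velocities"].round(2))
h=cv2.cvtColor(im,cv2.COLOR_RGB2HSV);H,S,V=[h[...,i].astype(int) for i in range(3)]
m=((H>20)&(H<35)&(S>150)).astype(np.uint8)
for v in range(0,480,8):
  us=np.where(m[v])[0]
  for u in us[::12]:
    p=pt(C,d,u,v)
    if abs(p[1]-.01)<.012 and .56<p[0]<.64: print((u,v),p.round(4))
E
```

```text
5.0 [ 0.58431653 -0.05029766  0.18941757] [ 0.38217667 -0.59919333 -0.29201329] [ 0.87 -0.16  0.26 -0.06  0.15  0.13]
(np.int64(395), 224) [0.5728 0.0038 0.1127]
(np.int64(407), 224) [0.5728 0.0113 0.1148]
(np.int64(419), 224) [0.5731 0.0189 0.1159]
(np.int64(392), 232) [0.576  0.     0.1206]
(np.int64(404), 232) [0.5766 0.0079 0.1204]
(np.int64(416), 232) [0.577  0.0156 0.1207]
(np.int64(397), 240) [0.5816 0.0032 0.1207]
(np.int64(422), 240) [0.5827 0.0195 0.121 ]
(np.int64(397), 248) [0.5872 0.0033 0.1204]
(np.int64(409), 248) [0.5876 0.011  0.1209]
(np.int64(421), 248) [0.5883 0.019  0.1205]
(np.int64(396), 256) [0.5927 0.0026 0.1204]
(np.int64(408), 256) [0.5932 0.0104 0.1207]
(np.int64(420), 256) [0.5938 0.0184 0.1207]
(np.int64(397), 264) [0.5983 0.0031 0.1208]
(np.int64(409), 264) [0.5991 0.0112 0.1203]
(np.int64(421), 264) [0.5996 0.0192 0.1205]
(np.int64(400), 272) [0.6041 0.005  0.121 ]
(np.int64(412), 272) [0.6046 0.013  0.1212]
(np.int64(424), 272) [0.605  0.021  0.1217]
(np.int64(400), 280) [0.6093 0.0047 0.1224]
(np.int64(412), 280) [0.6096 0.0126 0.123 ]
(np.int64(424), 280) [0.6102 0.0206 0.1231]
(np.int64(393), 288) [ 6.138e-01 -5.000e-04  1.244e-01]
(np.int64(405), 288) [0.6144 0.0076 0.1244]
(np.int64(417), 288) [0.615  0.0156 0.1245]
(np.int64(399), 296) [0.6192 0.0031 0.1261]
(np.int64(411), 296) [0.6199 0.0112 0.1258]
(np.int64(423), 296) [0.6203 0.0192 0.1262]
(np.int64(400), 304) [0.6242 0.0034 0.1279]
(np.int64(412), 304) [0.6248 0.0114 0.1278]
(np.int64(424), 304) [0.6255 0.0195 0.1278]
```

View pics/w2.png

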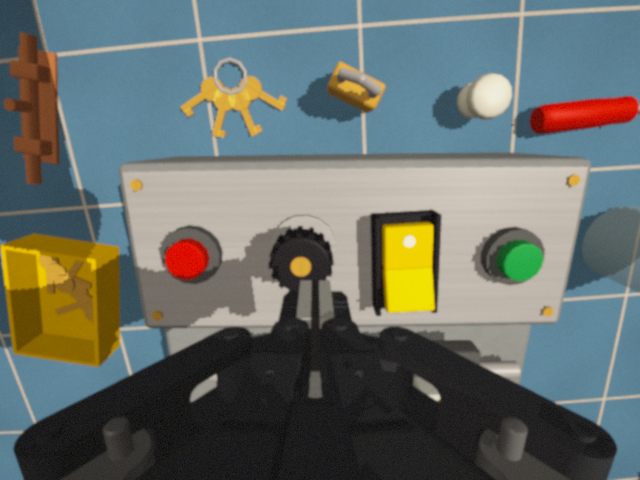

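The rocker's near half (x 0.577–0.599) lies level at z ≈ 0.1206, so it is on. The knob's brass centre is at (301,266). Next I go over it and press.

Request:
{"api": "play_rows", "payload": {"targets": [{"tx": 0.1, "ty": -0.9, "tz": -1, "twist": 0, "fingers": 0}, {"tx": 0, "ty": 0, "tz": -1, "twist": 0, "fingers": 0}, {"tx": 0, "ty": 0, "tz": -0.5, "twist": 0, "fingers": 0}, {"tx": 0, "ty": 0, "tz": 0, "twist": 0, "fingers": 0}, {"tx": 0, "ty": 0, "tz": 0, "twist": 0, "fingers": 0}, {"tx": 0, "ty": 0, "tz": 0, "twist": 0, "fingers": 0}, {"tx": 0, "ty": 0, "tz": 0, "twist": 0, "fingers": 0}, {"tx": 0, "ty": 0, "tz": 0, "twist": 0, "fingers": 0}]}}

```text
time: 5.8
tool_pos: [0.5844, -0.0573, 0.1603]
tcp_rot: [[-0.997, 0.072, -0.001], [0.072, 0.997, -0.002], [0.0, -0.002, -1.0]]
contact_force: [0.2, -1.1, 0.4]
grip_width: 0.001
```

Request:
{"api": "play_rows", "payload": {"targets": [{"tx": 0.1, "ty": -0.2, "tz": -0.5, "twist": 0, "fingers": 0}, {"tx": 0, "ty": 0, "tz": -0.5, "twist": 0, "fingers": 0}, {"tx": 0, "ty": 0, "tz": -0.4, "twist": 0, "fingers": 0}, {"tx": 0, "ty": 0, "tz": -0.4, "twist": 0, "fingers": 0}, {"tx": 0, "ty": 0, "tz": -0.4, "twist": 0, "fingers": 0}, {"tx": 0, "ty": 0, "tz": -0.4, "twist": 0, "fingers": 0}, {"tx": 0, "ty": 0, "tz": -0.3, "twist": 0, "fingers": 0}, {"tx": 0, "ty": 0, "tz": -0.3, "twist": 0, "fingers": 0}]}}

```text
time: 6.6
tool_pos: [0.5866, -0.0598, 0.1318]
tcp_rot: [[-0.997, 0.071, 0.001], [0.071, 0.997, -0.003], [-0.002, -0.003, -1.0]]
contact_force: [-14.3, 3.2, 31.0]
grip_width: -0.001
```

Request:
{"api": "play_rows", "payload": {"targets": [{"tx": 0, "ty": 0, "tz": 1, "twist": 0, "fingers": 0}, {"tx": 0, "ty": 0, "tz": 2.5, "twist": 0, "fingers": 0}, {"tx": 0, "ty": 0, "tz": 2.5, "twist": 0, "fingers": 0}, {"tx": 0.4, "ty": 3, "tz": 0.5, "twist": 0, "fingers": 0}, {"tx": 0.4, "ty": 4, "tz": 0, "twist": 0, "fingers": 0}, {"tx": 0.4, "ty": 3, "tz": 0, "twist": 0, "fingers": 0}, {"tx": 0.4, "ty": 2.5, "tz": 0, "twist": 0, "fingers": 0}, {"tx": 0, "ty": 0, "tz": 0, "twist": 0, "fingers": 0}]}}

```text
time: 7.4
tool_pos: [0.6034, 0.0686, 0.1983]
tcp_rot: [[-0.997, 0.075, 0.005], [0.075, 0.997, -0.003], [-0.005, -0.003, -1.0]]
contact_force: [-0.5, -0.5, -0.3]
grip_width: -0.003
```

```bash
python3 - <<'E'
from h import *
im,d,C=cam("wrist"); save("w3.png",im); np.savez("w3.npz",im=im,d=d)
s=arm.get_state(); print(s["time"],s["tool_pos"],s["contact_force"],s["joint_velocities"].round(2))
P=[(u,v,*pt(C,d,u,v)) for v in range(100,400,4) for u in range(5,635,4)]
P=np.array(P)
k=P[(np.hypot(P[:,2]-.586,P[:,3]+.06)<.014)]
print(len(k),np.median(k,0).round(4),np.sort(k[:,4]).round(4)[-10:])
r=P[(abs(P[:,2]-.586)<.008)&(abs(P[:,3]-.0105)<.01)];print("rocker",np.median(r,0).round(4))
h=cv2.cvtColor(im,cv2.COLOR_RGB2HSV);H,S,V=[h[...,i].astype(int) for i in range(3)]
n,l,st,c=cv2.connectedComponentsWithStats(((H>50)&(H<90)&(S>130)).astype(np.uint8));i=1+np.argmax(st[1:,4]);print("green",c[i],st[i],onplane(C,*c[i],.12),pt(C,d,*c[i]))
E
```

```text
7.45 [0.60327051 0.06707891 0.198207  ] [-0.60985191 -0.17136456  0.1986096 ] [-2.46 -0.28  0.5  -0.9   0.27 -0.73]
87 [ 1.170e+02  2.400e+02  5.858e-01 -5.960e-02  1.315e-01] [0.1322 0.1323 0.1323 0.1323 0.1323 0.1324 0.1324 0.1325 0.1327 0.1327]
rocker [2.210e+02 2.300e+02 5.879e-01 1.420e-02 1.207e-01]
green [344.05834684 242.42301459] [ 325  223   39   40 1234] [0.60282839 0.08860312 0.12      ] [0.60296347 0.08863154 0.11956795]
```

View pics/w3.png

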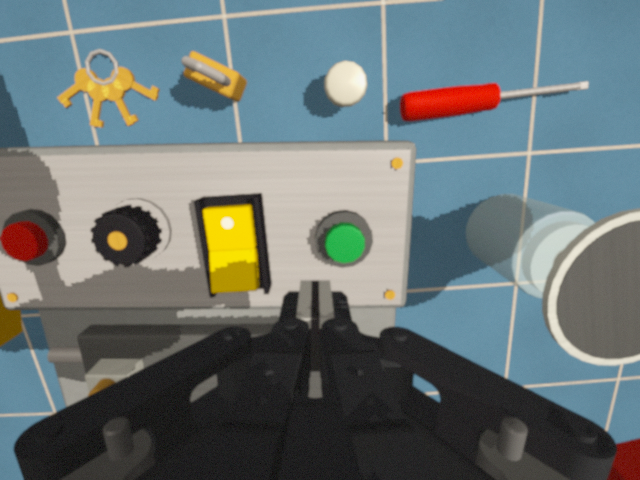

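The knob top reads 0.132 (down), the rocker is level, and green is at (0.603, 0.088). Next I move over green.

Request:
{"api": "play_rows", "payload": {"targets": [{"tx": 0, "ty": 1.9, "tz": -1.5, "twist": 0, "fingers": 0}, {"tx": 0, "ty": 0, "tz": -2, "twist": 0, "fingers": 0}, {"tx": 0, "ty": 0, "tz": -1.5, "twist": 0, "fingers": 0}, {"tx": 0, "ty": 0, "tz": -0.5, "twist": 0, "fingers": 0}, {"tx": 0, "ty": 0, "tz": 0, "twist": 0, "fingers": 0}, {"tx": 0, "ty": 0, "tz": 0, "twist": 0, "fingers": 0}, {"tx": 0, "ty": 0, "tz": 0, "twist": 0, "fingers": 0}, {"tx": 0, "ty": 0, "tz": 0, "twist": 0, "fingers": 0}]}}

```text
time: 8.25
tool_pos: [0.6048, 0.0807, 0.1425]
tcp_rot: [[-0.997, 0.081, 0.008], [0.081, 0.997, -0.006], [-0.009, -0.006, -1.0]]
contact_force: [-0.1, 0.3, 0.1]
grip_width: 0.002
```

Request:
{"api": "play_rows", "payload": {"targets": [{"tx": -0.1, "ty": 0.7, "tz": 0, "twist": 0, "fingers": 0}, {"tx": 0, "ty": 0, "tz": -0.5, "twist": 0, "fingers": 0}, {"tx": 0, "ty": 0, "tz": -0.5, "twist": 0, "fingers": 0}, {"tx": 0, "ty": 0, "tz": -0.4, "twist": 0, "fingers": 0}, {"tx": 0, "ty": 0, "tz": -0.4, "twist": 0, "fingers": 0}, {"tx": 0, "ty": 0, "tz": -0.4, "twist": 0, "fingers": 0}, {"tx": 0, "ty": 0, "tz": -0.3, "twist": 0, "fingers": 0}, {"tx": 0, "ty": 0, "tz": -0.3, "twist": 0, "fingers": 0}]}}

```text
time: 9.05
tool_pos: [0.6048, 0.0886, 0.1143]
tcp_rot: [[-0.997, 0.081, 0.011], [0.081, 0.997, -0.006], [-0.012, -0.005, -1.0]]
contact_force: [-2.1, -0.0, 3.8]
grip_width: -0.001
```

Request:
{"api": "play_rows", "payload": {"targets": [{"tx": 0, "ty": 0, "tz": -0.3, "twist": 0, "fingers": 0}, {"tx": 0, "ty": 0, "tz": -0.3, "twist": 0, "fingers": 0}, {"tx": 0, "ty": 0, "tz": -0.3, "twist": 0, "fingers": 0}, {"tx": 0, "ty": 0, "tz": -0.3, "twist": 0, "fingers": 0}, {"tx": 0, "ty": 0, "tz": -0.3, "twist": 0, "fingers": 0}, {"tx": 0, "ty": 0, "tz": -0.3, "twist": 0, "fingers": 0}, {"tx": 0, "ty": 0, "tz": -0.3, "twist": 0, "fingers": 0}, {"tx": 0, "ty": 0, "tz": -0.3, "twist": 0, "fingers": 0}]}}

```text
time: 9.85
tool_pos: [0.6049, 0.0886, 0.1138]
tcp_rot: [[-0.997, 0.078, 0.007], [0.078, 0.997, -0.01], [-0.008, -0.009, -1.0]]
contact_force: [-10.7, 0.4, 18.2]
grip_width: -0.002
```

At the stop (18 N, z 0.1138). Now I lift clear.

Request:
{"api": "play_rows", "payload": {"targets": [{"tx": 0, "ty": 0, "tz": 1, "twist": 0, "fingers": 0}, {"tx": 0, "ty": 0, "tz": 2.5, "twist": 0, "fingers": 0}, {"tx": 0, "ty": 0, "tz": 3, "twist": 0, "fingers": 0}, {"tx": -1, "ty": 0, "tz": 3, "twist": 0, "fingers": 0}, {"tx": -2, "ty": -1, "tz": 1, "twist": 0, "fingers": 0}, {"tx": -1, "ty": -1, "tz": 0, "twist": 0, "fingers": 0}, {"tx": 0, "ty": 0, "tz": 0, "twist": 0, "fingers": 0}, {"tx": 0, "ty": 0, "tz": 0, "twist": 0, "fingers": 0}]}}

```text
time: 10.65
tool_pos: [0.5644, 0.068, 0.2241]
tcp_rot: [[-0.997, 0.078, 0.011], [0.078, 0.997, -0.01], [-0.012, -0.009, -1.0]]
contact_force: [0.3, -0.7, 0.3]
grip_width: 0.002
```

```bash
python3 - <<'E'
from h import *
im,d,C=cam("wrist"); save("w4.png",im)
s=arm.get_state(); print(s["time"],s["tool_pos"],s["contact_force"],s["joint_velocities"].round(2))
P=np.array([pt(C,d,u,v) for v in range(60,400,3) for u in range(5,635,3)])
for n,x,y,r in(("knob",.586,-.06,.012),("rocker",.585,.0105,.007),("green",.603,.088,.009),("red",.585,-.137,.009)):
    q=P[np.hypot(P[:,0]-x,P[:,1]-y)<r]; print(n,len(q),np.median(q[:,2]) if len(q) else None, q[:,2].std() if len(q) else None)
E
```

```text
10.7 [0.56438007 0.06800948 0.22390221] [-0.01793785 -0.10431832 -0.37623874] [ 0.28  0.88 -0.11 -0.    0.07  0.01]
knob 80 0.13134027387200636 0.0004669000313099932
rocker 27 0.12058290211701014 0.0003541726536757402
green 42 0.11971263011279706 0.00025123805254803703
red 40 0.1193480741148918 0.000273708970688548
```

View pics/w4.png

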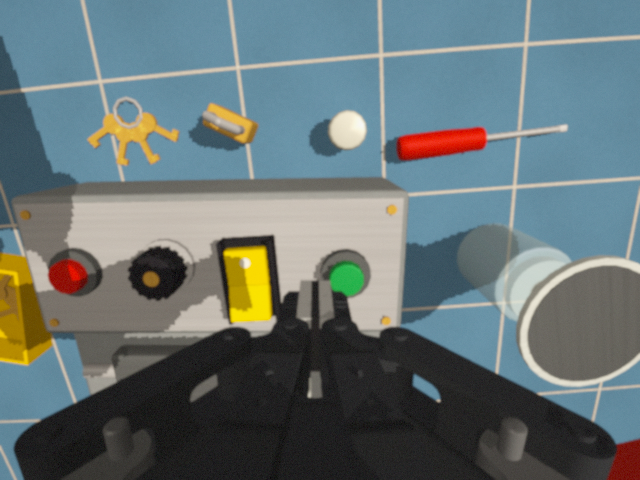

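The last wrist view shows the knob at (157,272), the rocker at (248,280), green out at (346,278) and red out at (70,276). The loose things in view stand where they were, and the fingers are clear.

```bash
python3 -c "
from rig import arm; print(arm.hand_in())"
```

```text
the job is handed in; nothing more can be done
None
```

I pressed the three controls in order with the shut fingertips and handed the job in at about 10.7 s.

| Control | At the end of its press (upward force) | Height in the last wrist view | Expected height |
|---|---|---|---|
| Yellow rocker | 29 N, tip at z 0.1207 | 0.1206, near half level | 0.121 when on |
| Black knob | 31 N, tip at z 0.1318 | 0.1313 | 0.132 when fully down |
| Green button | 18 N, tip at z 0.1138 | 0.1197, sprung back | 0.114 in, 0.120 out |
| Red button | not pressed | 0.1193, out | 0.120 out |

- **Green press:** the first press reached only 3.8 N at z 0.1143, so I kept pressing without lifting until it was clearly at its stop.
- **Loose things:** those in the last wrist view looked unmoved. The copper bolt was out of view, and the tin and jar were only partly in view. The arm went near none of these three.
- **Disagreements:** early estimates of the knob and buttons from the scene and top cameras differed from the wrist camera by up to about 16 mm. The scene camera's knob estimate was the worst. I used the close wrist view. No final check failed.

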